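# Sweep the counted nuts into the blue bin

## Task

The count is done: with closed fingers, sweep the four brass nuts along the counting board and over its open end into the blue bin, whichever end that is. Only push them: do not pinch, squeeze or lift a nut. Leave the oil bottle and the bearing standing where they are on the board, and everything else on the bench too.

Things in the scene. Friction and masses are not known exactly. Their poses are not given: they have to be found in the camera images.
- board: fixed counting board: grey top on a wooden plinth, 300 mm along its own x, 260 mm along its own y; origin at the centre of its underside on the bench, its flat top 70 mm above that. Rails 10 mm wide stand 12 mm above the top along both long edges (inner faces at own x = +-140 mm); its two ends (own y = +-130 mm) are open, with a bin butted against each (1 mm gap)
- blue_bin: the blue bin, open on top, fixed; 290 mm (own x) by 120 mm (own y), 62 mm high, walls and floor 4 mm thick, so its rim is 8 mm below the board's top; origin at the centre of its underside, on the board's own y axis 191 mm from the board's origin, at either the +y or the -y end; axes parallel to the board's; empty at the start
- white_bin: an identical bin in white at the board's other end, holding black seals: no nut belongs in it
- nut1: loose brass hexagon nut lying flat on the board, 30 mm across flats, 35 mm across corners, 16 mm high, 45 to 90 g; origin at its centre, z along its hole. The four nuts lie in two rows along the board's own y, near own x = -64 and +64 mm (within 10 mm), each row with at least 80 mm between nut centres; the middle row (own x near 0) holds the oil bottle and bearing
- nut2: loose brass hexagon nut lying flat on the board, 30 mm across flats, 35 mm across corners, 16 mm high, 45 to 90 g; origin at its centre, z along its hole. The four nuts lie in two rows along the board's own y, near own x = -64 and +64 mm (within 10 mm), each row with at least 80 mm between nut centres; the middle row (own x near 0) holds the oil bottle and bearing
- nut3: loose brass hexagon nut lying flat on the board, 30 mm across flats, 35 mm across corners, 16 mm high, 45 to 90 g; origin at its centre, z along its hole. The four nuts lie in two rows along the board's own y, near own x = -64 and +64 mm (within 10 mm), each row with at least 80 mm between nut centres; the middle row (own x near 0) holds the oil bottle and bearing
- nut4: loose brass hexagon nut lying flat on the board, 30 mm across flats, 35 mm across corners, 16 mm high, 45 to 90 g; origin at its centre, z along its hole. The four nuts lie in two rows along the board's own y, near own x = -64 and +64 mm (within 10 mm), each row with at least 80 mm between nut centres; the middle row (own x near 0) holds the oil bottle and bearing
- oil: small yellow oil bottle with red cap standing on the board's middle row, 28 mm across, 52 mm high, loose; origin at the centre of its underside; must stay
- bearing: steel ring bearing lying flat in the board's middle row, 38 mm across, 14 mm high, loose; origin at the centre of its underside; must stay
- carton: small cardboard carton on the bench to the left, 90 x 70 x 60 mm, origin at the centre of its underside; must stay
- tape: orange tape roll on the bench to the left, 90 mm across, 45 mm high, origin at the centre of its underside; must stay
- jar: glass jar with black lid on the bench to the right, 64 mm across, 90 mm high, origin at the centre of its underside; must stay
- screwdriver: screwdriver lying on the bench to the right; must stay
- mug: blue mug on the bench to the left, 76 mm across, 85 mm high, origin at the centre of its underside; must stay
Things that resemble listed ones, but are neither listed nor needed, are in the scene too. Leave any purple look-alike of the nut1 alone.

How it is judged:
By the outcome, as a careful person would: the job done as asked, in the order asked, and still so for the second after the job is handed in, with the robot touching nothing.
It also fails if it takes over 72 s, if anything falls off the work surface, if the arm or the gripper's body presses on something with over 40 N, if the wrist force passes 120 N, or if a joint passes its speed limit or range.

## Robot

A 6-joint arm with a two-finger parallel gripper is mounted at the origin on the work surface. World frame = base frame: x ahead of the robot, y to its left, z up, the work surface at z = 0. Lengths are in m, angles in rad, forces in N, time in s.
With the tool pointing down it reaches from about 0.25 to 0.725 m from the base axis. Payload 4 kg.
Tool frame: the origin (TCP) lies midway between the tips of the shut fingers; the grasp point (between the pads) lies 19 mm behind it (env.hold_point_z is the distance from the TCP to the grasp point, in m); z points along the fingers, y is the line along which they close (so a half turn about z gives the same grasp; the last joint's range is limited). The gripper opens to 85 mm and grips with 20 to 120 N. Pads are 22 mm wide; open, the fingers measure 114 mm over their backs; the gripper's body (76 mm by 85 mm) begins 54 mm behind the grasp point. The pads swing forward as they close: fully open they stand 13 mm farther back than shut.
Start: joints at [1.309, 0.241, 0.005, 1.335, 0, 1.571], TCP at [0.129, 0.483, 0.231] pointing down, gripper open.
Joint ranges: [-2.72, 2.72], [-1.05, 1.87], [-1.09, 1.28], [-1.99, 2.15], [-1.42, 1.44], [-3.14, 3.14]. Speed limits (rad/s): [2.79, 2.79, 3.14, 3.14, 3.14, 3.14].

## Interface

Orientations are given as a unit quaternion [w, x, y, z].
In Python, from station import env, vision gives the robot as it stands.
- The arm moves only by the tool play_rows, never from a script. Its argument "commands" is a list of rows, each a list of 6 numbers: the shift along the tool's x, y, z each as a share of 25 mm, from -1 to 1, then the turn, a rotation vector about the tool's x, y, z each as a share of 5 degrees, from -1 to 1. In form: [[dx, dy, dz, rx, ry, rz], ...]. A call has 1 to 20 rows; each row shifts and turns the commanded pose from where the row before left it, along the tool's axes as they then stand; what a row does not reach is not made up. A row lasts 1/8 s, in which the tool goes at most 62.5 mm and 10.7 degrees, less where a joint would pass 70% of its speed; a pose out of reach is approached as far as the arm can. A call with a number of a shift or a turn outside -1 to 1 is refused whole. A call with a gripper value outside its range is refused whole. "claw" is the opening in per cent of the stroke, from 0 (shut) to 100 (fully open), set as the call begins (left out, the last holds). The fingers move at their own pace and stop on an object; "force" is the grip in N (left out, the last holds). Time passes only in rows, so rows that do not move let the fingers close. It gives the time, the measured TCP pose, the force, the opening and the grip force at its end, in the units of the state.
- env.sense(): the state, without advancing time (a new reading comes with each control period).
- vision.snapshot(name): name is "side" or "top"; returns a dict with "image" (480x640x3 uint8, red, green, blue), "range_z" (480x640 float32, m along the optical axis (not along the pixel's ray), 0 where there is no reading), "K" (3x3 intrinsics, pixels), "R" (3x3) and "t" (3): a world point X has camera coordinates R X + t. Camera axes: x right, y down, z forward; pixel columns grow to the right and rows downward; lengths in m; the calibration is good to about 2 mm. A picture is of the moment at which its call begins.
- env.close_job(): hands the job in; it is judged then, once.
The state is a dict: "time_s": time; "qpos": joint angles; "joint_velocities": joint speeds; "joint_torque": joint torques, N m; "ee_pos": TCP position; "tcp_rot": TCP orientation; "force": force on the tool from outside, world axes, zero at the start; "wrist_torque": the same for the moment, N m; "width": opening from 0.0 (shut) to 1.0 (fully open); "grip_force": force on a finger pad.
Only numpy, scipy, OpenCV 4.12 (cv2) and the standard library are available. Lean on these libraries where they do the work, as an engineer would, in place of code of your own. Each camera call takes 0.05 s, during which the arm holds its last target. There are 200 camera calls.

## Working session

There is one attempt and no reset: what is moved stays moved. The work goes in short steps, Python scripts to look and compute and a tool call to move; the robot and the scene stay as the last step left them, time stands still between calls to the robot, and variables do not carry over. Pictures are saved under pics/ and viewed, at most 10 in all, crops included, and the job is handed in when it is done.

Besides the shell and the picture viewer there is one more tool, called after "Request:" as name([rows], argument=value, ...), one row to a line, values as JSON. play_rows: Moves the arm, as the interface text tells. Shift numbers are shares of 25 mm and turn numbers shares of 5 degrees, none past 1 either way. Its arguments: {"type":"object","properties":{"commands":{"type":"array","items":{"type":"array","items":{"type":"number","minimum":-1,"maximum":1}}},"claw":{"type":"number"},"force":{"type":"number"}},"required":["commands"]}

```bash
mkdir -p pics; ls; python3 - <<'E'
from station import env, vision
import cv2,numpy as np
for n in("top","side"):
    s=vision.snapshot(n); cv2.imwrite(f"pics/{n}0.png",s["image"][:,:,::-1]); np.savez(f"{n}0.npz",**s)
    print(n,s["K"].round(1).tolist(),s["R"].round(3).tolist(),s["t"].round(3).tolist())
st=env.sense();print(st["ee_pos"],st["tcp_rot"],st["time_s"],env.hold_point_z)
E
```

```text
pics
top [[594.4, 0.0, 316.9], [0.0, 594.4, 243.0], [0.0, 0.0, 1.0]] [[0.031, -0.999, -0.009], [-0.997, -0.03, -0.076], [0.075, 0.012, -0.997]] [0.003, 0.47, 1.623]
side [[490.7, 0.0, 319.3], [0.0, 490.7, 238.4], [0.0, 0.0, 1.0]] [[-0.986, -0.163, -0.026], [-0.058, 0.492, -0.869], [0.154, -0.855, -0.495]] [0.457, 0.092, 1.055]
[0.12927675 0.48241819 0.23050914] [-1.11288561e-04  1.30550149e-01  9.91441269e-01 -9.25631630e-04] 0.1 0.0187
```

View pics/top0.png

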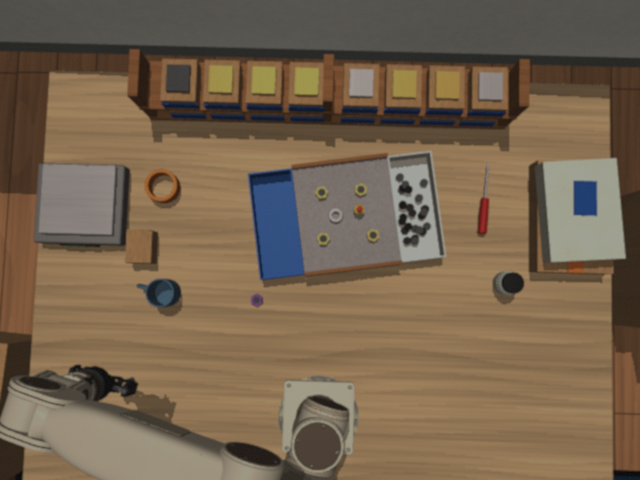

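View pics/side0.png

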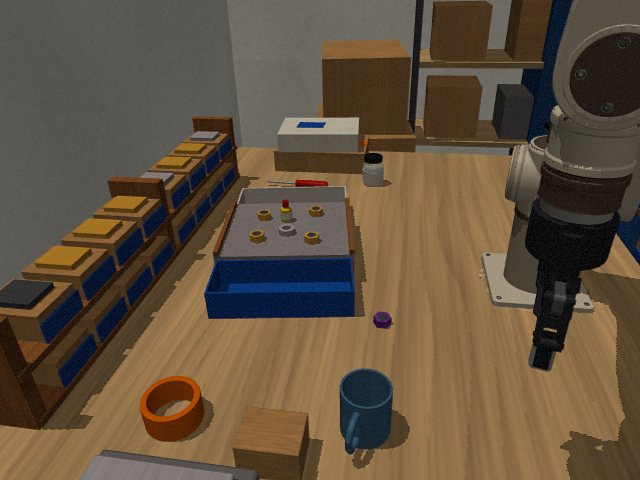

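Top view: the blue bin is at the left (+y) end around (277,225) and the white bin with seals is at the right around (415,208). The candidates for the nuts are brass at (322,193), (361,190), (323,239) and (373,235), and a purple look-alike on the bench at (257,300), which I leave alone. The bearing is at (336,215) and the oil bottle at (359,209). I choose the four brass ones on the board.

```bash
cat > h.py <<'E'
import numpy as np,cv2
def ray(s,uv,z):
    R,t,K=s["R"],s["t"],s["K"]; c=-R.T@t
    d=R.T@np.linalg.inv(K)@np.array([uv[0],uv[1],1.]); return c+d*(z-c[2])/d[2]
def blobs(s,lo,hi,box,amin,k=0):
    h=cv2.cvtColor(s["image"],cv2.COLOR_RGB2HSV); m=cv2.inRange(h,lo,hi)
    b=np.zeros_like(m); x0,y0,x1,y1=box; b[y0:y1,x0:x1]=m[y0:y1,x0:x1]
    if k: b=cv2.morphologyEx(b,cv2.MORPH_CLOSE,np.ones((k,k)))
    cs,_=cv2.findContours(b,cv2.RETR_EXTERNAL,cv2.CHAIN_APPROX_NONE)
    return [c for c in cs if cv2.contourArea(c)>=amin]
E
python3 - <<'E'
from h import *
s=dict(np.load("top0.npz"))
W=[]
for c in blobs(s,(20,90,70),(38,255,255),(295,160,400,270),25,5):
    r=cv2.minAreaRect(c); p=ray(s,r[0],.084); u,v=map(int,np.round(r[0]))
    print("nut",np.round(r[0],1),np.round(r[1],1),p.round(4),cv2.contourArea(c)); W.append(p)
c=max(blobs(s,(105,120,50),(125,255,255),(240,150,320,290),200,5),key=cv2.contourArea)
r=cv2.minAreaRect(c); P=np.array([ray(s,q,.062) for q in cv2.boxPoints(r)]); print("blue",P.round(3).tolist(),P.mean(0).round(4))
e=[np.linalg.norm(P[i]-P[(i+1)%4]) for i in range(4)];print(np.round(e,3))
# brown rails
for c in blobs(s,(5,100,40),(16,255,200),(288,145,405,280),60,3):
    r=cv2.minAreaRect(c); Q=np.array([ray(s,q,.082)[:2] for q in c[:,0]]); f=cv2.fitLine(Q.astype(np.float32),cv2.DIST_L2,0,.01,.01).ravel()
    print("rail",np.array(ray(s,r[0],.082)).round(4),np.array(r[1]).round(1),np.degrees(np.arctan2(f[1],f[0])),cv2.contourArea(c))
for n,lo,hi in(("red",(0,150,100),(6,255,255)),):
    for c in blobs(s,lo,hi,(345,195,375,225),5): print(n,ray(s,cv2.minAreaRect(c)[0],.12).round(4))
im=s["image"][140:290,240:450,::-1]; cv2.imwrite("pics/crop0.png",cv2.resize(im,None,fx=3.8,fy=3.8,interpolation=cv2.INTER_CUBIC))
# range check
K,R,t=s["K"],s["R"],s["t"]
for uv in((310,215),(345,235),(336,209),(322,188),(277,225)):
    Z=s["range_z"][uv[1],uv[0]]; print(uv,(R.T@(np.linalg.inv(K)@np.array([*uv,1.])*Z-t)).round(4))
E
```

```text
nut [323.  238.5] [11. 12.] [0.4772 0.001  0.084 ] 100.0
nut [372.5 235. ] [12. 11.] [ 0.4905 -0.1298  0.084 ] 100.5
nut [358.  210.5] [10.  8.] [ 0.5547 -0.0897  0.084 ] 25.0
nut [321.5 192.5] [11. 11.] [0.6001 0.0087 0.084 ] 99.5
nut [360.5 189.5] [11.3 11.3] [ 0.6112 -0.095   0.084 ] 101.0
blue [[0.648, 0.209, 0.062], [0.666, 0.094, 0.062], [0.383, 0.051, 0.062], [0.365, 0.164, 0.062]] [0.5155 0.1296 0.062 ]
[0.116 0.287 0.115 0.287]
rail [ 0.3958 -0.0622  0.082 ] [ 18. 116.] -84.29383 1253.0
rail [ 0.6997 -0.054   0.082 ] [ 23. 116.] -84.319336 1750.0
red [ 0.5553 -0.0915  0.12  ]
(310, 215) [0.5406 0.0378 0.0698]
(345, 235) [ 0.4892 -0.0574  0.074 ]
(336, 209) [ 0.5573 -0.0312  0.0815]
(322, 188) [0.6119 0.0077 0.0859]
(277, 225) [0.5177 0.1305 0.0057]
```

View pics/crop0.png

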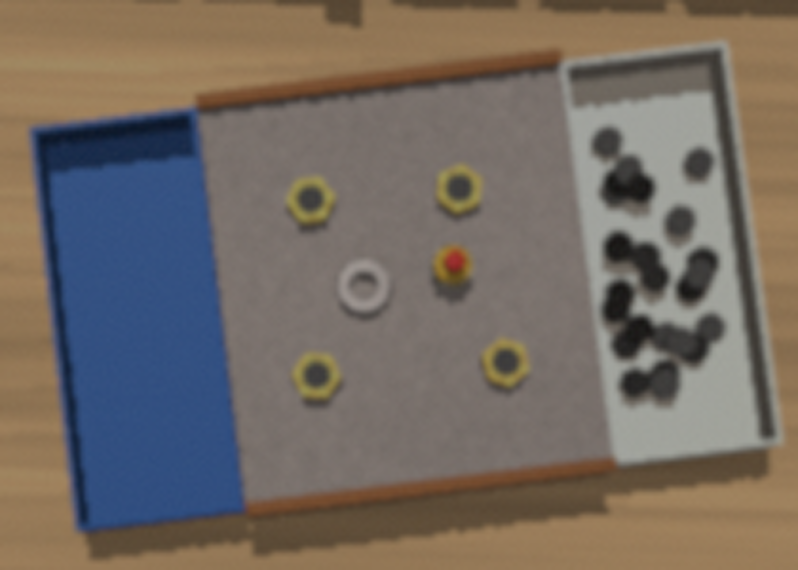

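The crop confirms four brass nuts at crop (312,200), (460,190), (317,376) and (505,363). The bearing at (364,287) and the oil bottle at (452,263) sit in the middle row, and the blue bin is at the left end. The push direction is d ≈ (-0.155, 0.988). First I shut the fingers, turn tool y onto d, and move across high.

Request:
play_rows([
  [0, 0, 0, 0, 0, -0.956],
  [0, 0, 0, 0, 0, -0.956],
  [0, 0, 0, 0, 0, -0.956],
  [0, 0, 0, 0, 0, -0.956],
  [0, 0, 0, 0, 0, -0.956],
  [-0.46, -1, 0, 0, 0, 0],
  [-0.46, -1, 0, 0, 0, 0],
  [-0.46, -1, 0, 0, 0, 0],
  [-0.46, -1, 0, 0, 0, 0],
  [-0.46, -1, 0, 0, 0, 0],
  [-0.46, -1, 0, 0, 0, 0],
  [-0.46, -1, 0, 0, 0, 0],
  [-0.46, -1, 0, 0, 0, 0],
  [-0.46, -1, 0, 0, 0, 0],
  [-0.46, -1, 0, 0, 0, 0],
], claw=0, force=40)

```text
time_s: 1.98
ee_pos: [0.2819, 0.2528, 0.231]
tcp_rot: [-0.0, -0.078, 0.997, -0.0]
force: [-0.1, 0.4, 0.6]
width: -0.003
grip_force: 0.0
```

```bash
python3 - <<'E'
from station import env
s=env.sense();print(s["time_s"],s["ee_pos"],s["tcp_rot"],s["qpos"],s["width"])
E
```

```text
1.975 [0.28185472 0.25276624 0.23099111] [-2.84426917e-04 -7.76429582e-02  9.96981164e-01 -2.18733512e-04] [ 7.31043522e-01 -2.12865648e-04 -2.73959102e-01  1.29776770e+00
 -1.61366301e-06  5.75601150e-01] -0.0028028574696074386
```

Request:
play_rows([
  [-0.44, -0.939, 0, 0, 0, 0],
  [-0.44, -0.939, 0, 0, 0, 0],
  [-0.44, -0.939, 0, 0, 0, 0],
  [-0.44, -0.939, 0, 0, 0, 0],
  [-0.44, -0.939, 0, 0, 0, 0],
  [-0.44, -0.939, 0, 0, 0, 0],
  [-0.44, -0.939, 0, 0, 0, 0],
  [-0.44, -0.939, 0, 0, 0, 0],
  [-0.44, -0.939, 0, 0, 0, 0],
  [-0.44, -0.939, 0, 0, 0, 0],
  [-0.44, -0.939, 0, 0, 0, 0],
  [-0.44, -0.939, 0, 0, 0, 0],
  [-0.44, -0.939, 0, 0, 0, 0],
  [-0.44, -0.939, 0, 0, 0, 0],
  [0, 0, 1, 0, 0, 0],
  [0, 0, 1, 0, 0, 0],
  [0, 0, 1, 0, 0, 0],
  [0, 0, 1, 0, 0, 0],
  [0, 0, 1, 0, 0, 0],
  [0, 0, 0, 0, 0, 0],
])

```text
time_s: 4.47
ee_pos: [0.4825, -0.0469, 0.1042]
tcp_rot: [-0.003, -0.078, 0.997, 0.001]
force: [0.3, 0.4, 1.0]
width: -0.001
grip_force: 0.0
```

```bash
python3 - <<'E'
from station import env,vision
import cv2
s=vision.snapshot("side");im=s["image"][150:330,180:400,::-1]
cv2.imwrite("pics/s1.png",cv2.resize(im,None,fx=3.3,fy=3.3,interpolation=cv2.INTER_CUBIC))
E
```

```text
(no output)
```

View pics/s1.png

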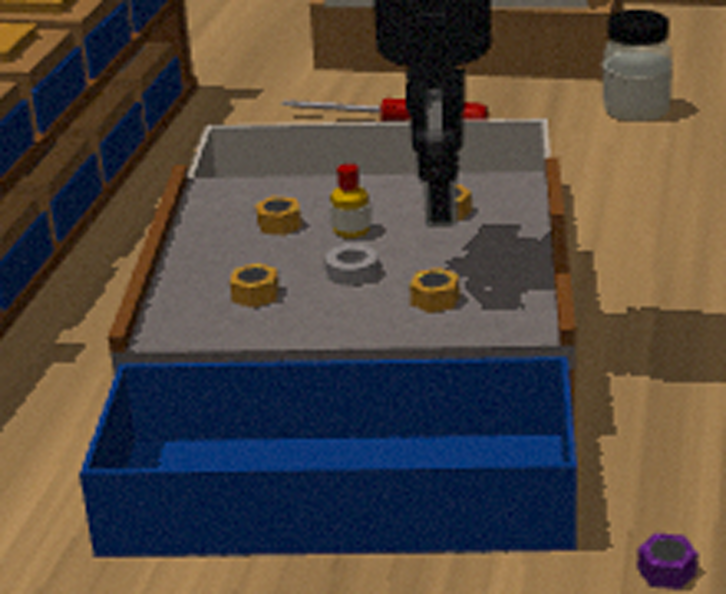

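Side crop: the shut fingers (440,200) hang behind the near front nut (435,288) and are in line with it. Next I lower to 6 mm above the board and push.

Request:
play_rows([
  [0, 0, 0.56, 0, 0, 0],
  [0, 0, 0.56, 0, 0, 0],
  [0, 0, 0, 0, 0, 0],
  [0, 0.4, 0, 0, 0, 0],
  [0, 0.4, 0, 0, 0, 0],
  [0, 0.4, 0, 0, 0, 0],
  [0, 0.4, 0, 0, 0, 0],
  [0, 0.4, 0, 0, 0, 0],
  [0, 0.4, 0, 0, 0, 0],
  [0, 0.4, 0, 0, 0, 0],
])

```text
time_s: 5.78
ee_pos: [0.4738, 0.0227, 0.0783]
tcp_rot: [0.0, -0.078, 0.997, -0.0]
force: [-0.4, -1.7, 1.1]
width: 0.003
grip_force: 0.5
```

```bash
cat >> h.py <<'E'
C=np.array([.545,-.059]);D=np.array([-.1547,.988]);X=np.array([.988,.1547])
def look(name="side"):
    from station import env,vision
    s=vision.snapshot(name)
    box=(180,190,400,330) if name=="side" else (240,150,420,290)
    print([round(float(v),4) for v in env.sense()["ee_pos"]],"tcp x,along",[(lambda p:(round(float(p@X),4),round(float(p@D),4)))(np.array(env.sense()["ee_pos"][:2])-C)][0])
    for c in blobs(s,(15,90,50),(38,255,255),box,25,5):
        r=cv2.minAreaRect(c); p=ray(s,r[0],.078)[:2]-C
        print("px",np.round(r[0]),"sz",np.round(r[1]),"x,along",(p@X).round(3),(p@D).round(3))
    return s
E
python3 -c "from h import *;look()"
```

```text
[0.4735, 0.0237, 0.0783] tcp x,along (-0.0578, 0.0928)
px [308. 249.] sz [14. 16.] x,along -0.05 0.121
px [256. 236.] sz [12. 13.] x,along 0.067 0.06
px [264. 215.] sz [11. 13.] x,along 0.062 -0.046
px [286. 210.] sz [ 6. 11.] x,along 0.011 -0.069
px [289. 259.] sz [219. 139.] x,along -0.013 0.161
px [191. 204.] sz [16. 47.] x,along 0.256 -0.113
```

Request:
play_rows([
  [0, 0.4, 0, 0, 0, 0],
  [0, 0.4, 0, 0, 0, 0],
  [0, 0.4, 0, 0, 0, 0],
  [0, 0.4, 0, 0, 0, 0],
  [0, 0.4, 0, 0, 0, 0],
  [0, 0.4, 0, 0, 0, 0],
  [0, 0, 0, 0, 0, 0],
  [0, 0, -1, 0, 0, 0],
  [0, 0, -1, 0, 0, 0],
])

```text
time_s: 6.95
ee_pos: [0.4642, 0.0811, 0.1286]
tcp_rot: [-0.001, -0.077, 0.997, -0.0]
force: [-0.3, -0.2, 0.2]
width: 0.001
grip_force: 0.0
```

```bash
python3 -c "
from h import *
s=look()
cv2.imwrite('pics/s2.png',cv2.resize(s['image'][150:330,180:400,::-1],None,fx=3,fy=3))"
```

```text
[0.4666, 0.0815, 0.1321] tcp x,along (-0.0558, 0.1509)
px [309. 284.] sz [11. 15.] x,along -0.055 0.251
px [256. 236.] sz [12. 13.] x,along 0.067 0.06
px [264. 215.] sz [12. 13.] x,along 0.063 -0.044
px [286. 210.] sz [ 6. 11.] x,along 0.011 -0.069
px [320. 211.] sz [10.  5.] x,along -0.073 -0.06
px [289. 259.] sz [219. 139.] x,along -0.013 0.161
px [191. 204.] sz [17. 48.] x,along 0.255 -0.113
```

View pics/s2.png

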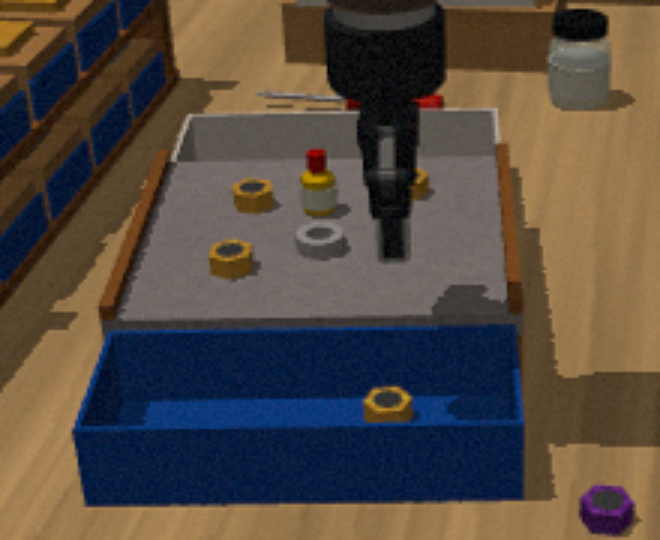

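Side crop: the first nut lies in the blue bin at (388,405), and the bearing and oil bottle haven't moved. I go back at height to behind the second nut of this row.

Request:
play_rows([
  [0.022, -0.96, 0, 0, 0, 0],
  [0.022, -0.96, 0, 0, 0, 0],
  [0.022, -0.96, 0, 0, 0, 0],
  [0.022, -0.96, 0, 0, 0, 0],
  [0.022, -0.96, 0, 0, 0, 0],
  [0.022, -0.96, 0, 0, 0, 0],
  [0.022, -0.96, 0, 0, 0, 0],
  [0.022, -0.96, 0, 0, 0, 0],
  [0.022, -0.96, 0, 0, 0, 0],
  [0.022, -0.96, 0, 0, 0, 0],
  [0.022, -0.96, 0, 0, 0, 0],
  [0, 0, 0, 0, 0, 0],
  [0, 0, 0.7, 0, 0, 0],
  [0, 0, 0.7, 0, 0, 0],
  [0, 0, 0.7, 0, 0, 0],
  [0, 0, 0, 0, 0, 0],
])

```text
time_s: 9.0
ee_pos: [0.4978, -0.1792, 0.0743]
tcp_rot: [-0.002, -0.078, 0.997, 0.001]
force: [-1.1, -0.0, 0.4]
width: -0.001
grip_force: 0.0
```

```bash
python3 -c "from h import *;look();look('top')"
```

```text
[0.4988, -0.1796, 0.0753] tcp x,along (-0.0643, -0.112)
px [308. 284.] sz [10. 15.] x,along -0.055 0.25
px [256. 236.] sz [12. 13.] x,along 0.067 0.06
px [264. 215.] sz [12. 13.] x,along 0.062 -0.046
px [286. 210.] sz [ 6. 11.] x,along 0.011 -0.069
px [316. 210.] sz [11. 13.] x,along -0.063 -0.063
px [289. 259.] sz [219. 139.] x,along -0.013 0.161
px [191. 204.] sz [16. 48.] x,along 0.257 -0.112
[0.4995, -0.1799, 0.0761] tcp x,along (-0.0637, -0.1125)
px [290. 243.] sz [10. 10.] x,along -0.058 0.158
px [371. 237.] sz [11.  7.] x,along -0.068 -0.057
px [358. 209.] sz [10.  9.] x,along 0.009 -0.034
px [322. 192.] sz [11. 11.] x,along 0.066 0.058
px [361. 190.] sz [11. 11.] x,along 0.061 -0.046
px [330. 220.] sz [139. 179.] x,along -0.009 0.046
```

Request:
play_rows([
  [0, 0.4, 0, 0, 0, 0],
  [0, 0.4, 0, 0, 0, 0],
  [0, 0.4, 0, 0, 0, 0],
  [0, 0.4, 0, 0, 0, 0],
  [0, 0.4, 0, 0, 0, 0],
  [0, 0.4, 0, 0, 0, 0],
  [0, 0.4, 0, 0, 0, 0],
  [0, 0.4, 0, 0, 0, 0],
  [0, 0.4, 0, 0, 0, 0],
  [0, 0.4, 0, 0, 0, 0],
])

```text
time_s: 10.35
ee_pos: [0.4842, -0.0813, 0.0761]
tcp_rot: [0.0, -0.078, 0.997, -0.0]
force: [0.7, -4.2, 4.1]
width: 0.004
grip_force: 2.5
```

```bash
python3 -c "from h import *;look()"
```

```text
[0.4838, -0.0801, 0.0759] tcp x,along (-0.0637, -0.0114)
px [309. 284.] sz [11. 15.] x,along -0.055 0.251
px [257. 236.] sz [12. 14.] x,along 0.066 0.06
px [314. 226.] sz [12. 15.] x,along -0.062 0.018
px [264. 215.] sz [12. 13.] x,along 0.062 -0.046
px [286. 210.] sz [ 6. 11.] x,along 0.011 -0.069
px [289. 259.] sz [219. 139.] x,along -0.013 0.161
px [192. 204.] sz [17. 47.] x,along 0.254 -0.113
```

Request:
play_rows([
  [0, 0.4, 0, 0, 0, 0],
  [0, 0.4, 0, 0, 0, 0],
  [0, 0.4, 0, 0, 0, 0],
  [0, 0.4, 0, 0, 0, 0],
  [0, 0.4, 0, 0, 0, 0],
  [0, 0.4, 0, 0, 0, 0],
  [0, 0.4, 0, 0, 0, 0],
  [0, 0.4, 0, 0, 0, 0],
  [0, 0.4, 0, 0, 0, 0],
])

```text
time_s: 11.52
ee_pos: [0.4699, 0.0079, 0.0758]
tcp_rot: [-0.0, -0.078, 0.997, -0.0]
force: [1.0, -4.6, 5.5]
width: 0.002
grip_force: 2.9
```

```bash
python3 -c "from h import *;look()"
```

```text
[0.4697, 0.009, 0.0758] tcp x,along (-0.0639, 0.0788)
px [308. 284.] sz [10. 15.] x,along -0.055 0.25
px [314. 246.] sz [13. 16.] x,along -0.062 0.106
px [257. 236.] sz [12. 14.] x,along 0.066 0.06
px [264. 215.] sz [12. 13.] x,along 0.061 -0.044
px [286. 210.] sz [ 6. 11.] x,along 0.011 -0.069
px [289. 259.] sz [219. 139.] x,along -0.013 0.161
px [192. 204.] sz [19. 47.] x,along 0.255 -0.115
```

Request:
play_rows([
  [0, 0.38, 0, 0, 0, 0],
  [0, 0.38, 0, 0, 0, 0],
  [0, 0.38, 0, 0, 0, 0],
  [0, 0.38, 0, 0, 0, 0],
  [0, 0.38, 0, 0, 0, 0],
  [0, 0.38, 0, 0, 0, 0],
  [0, 0.38, 0, 0, 0, 0],
  [0, 0.38, 0, 0, 0, 0],
  [0, 0, 0, 0, 0, 0],
  [0, 0, -1, 0, 0, 0],
  [0, 0, -1, 0, 0, 0],
  [0, 0, -1, 0, 0, 0],
])

```text
time_s: 13.08
ee_pos: [0.4582, 0.0821, 0.1515]
tcp_rot: [-0.0, -0.077, 0.997, -0.0]
force: [0.7, 0.5, -0.4]
width: -0.001
grip_force: 0.0
```

Request:
play_rows([
  [-0.737, -0.83, 0, 0, 0, 0],
  [-0.737, -0.83, 0, 0, 0, 0],
  [-0.737, -0.83, 0, 0, 0, 0],
  [-0.737, -0.83, 0, 0, 0, 0],
  [-0.737, -0.83, 0, 0, 0, 0],
  [-0.737, -0.83, 0, 0, 0, 0],
  [-0.737, -0.83, 0, 0, 0, 0],
  [0, 0, 0, 0, 0, 0],
  [0, 0, 0, 0, 0, 0],
])

```text
time_s: 14.2
ee_pos: [0.6074, -0.041, 0.1504]
tcp_rot: [-0.001, -0.077, 0.997, 0.0]
force: [0.9, -0.4, -0.1]
width: -0.0
grip_force: 0.0
```

```bash
python3 -c "
from h import *
s=look()
cv2.imwrite('pics/s3.png',cv2.resize(s['image'][150:330,180:400,::-1],None,fx=3,fy=3))"
```

```text
[0.6073, -0.0408, 0.1506] tcp x,along (0.0644, 0.0083)
px [315. 284.] sz [12. 28.] x,along -0.067 0.251
px [256. 236.] sz [12. 13.] x,along 0.067 0.06
px [264. 215.] sz [12. 13.] x,along 0.063 -0.044
px [286. 210.] sz [ 6. 11.] x,along 0.011 -0.069
px [289. 259.] sz [219. 139.] x,along -0.013 0.161
px [191. 205.] sz [20. 47.] x,along 0.254 -0.106
```

View pics/s3.png

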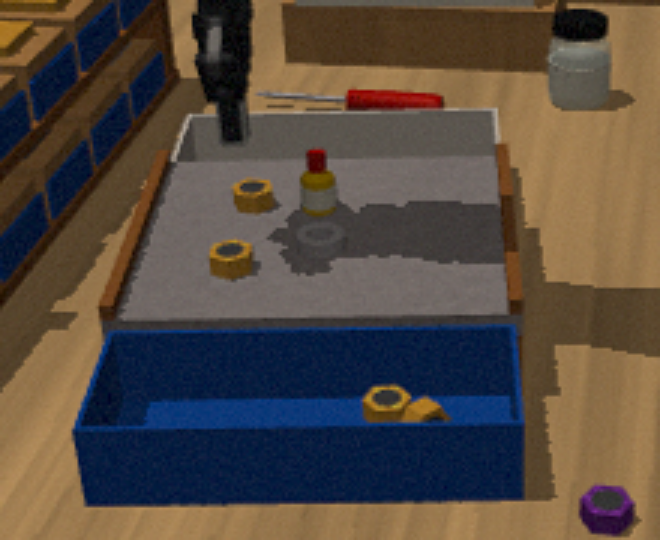

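Side crop: two nuts are now in the blue bin, at (388,403) and (428,411). The fingers hang behind the far front nut (232,258), so I lower and push.

Request:
play_rows([
  [0, 0, 1, 0, 0, 0],
  [0, 0, 1, 0, 0, 0],
  [0, 0, 1, 0, 0, 0],
  [0, 0, 0, 0, 0, 0],
  [0, 0.4, 0, 0, 0, 0],
  [0, 0.4, 0, 0, 0, 0],
  [0, 0.4, 0, 0, 0, 0],
  [0, 0.4, 0, 0, 0, 0],
  [0, 0.4, 0, 0, 0, 0],
  [0, 0.4, 0, 0, 0, 0],
  [0, 0.4, 0, 0, 0, 0],
])

```text
time_s: 15.62
ee_pos: [0.5982, 0.0278, 0.0768]
tcp_rot: [0.001, -0.077, 0.997, -0.001]
force: [1.1, -5.1, 6.0]
width: -0.004
grip_force: 3.2
```

```bash
python3 -c "from h import *;look()"
```

```text
[0.5979, 0.0291, 0.0768] tcp x,along (0.0659, 0.0789)
px [314. 284.] sz [12. 27.] x,along -0.066 0.251
px [254. 247.] sz [14. 15.] x,along 0.068 0.108
px [266. 215.] sz [10. 12.] x,along 0.056 -0.042
px [286. 210.] sz [ 6. 11.] x,along 0.011 -0.069
px [289. 259.] sz [219. 139.] x,along -0.013 0.161
px [191. 204.] sz [18. 47.] x,along 0.255 -0.111
```

Request:
play_rows([
  [0, 0.38, 0, 0, 0, 0],
  [0, 0.38, 0, 0, 0, 0],
  [0, 0.38, 0, 0, 0, 0],
  [0, 0.38, 0, 0, 0, 0],
  [0, 0.38, 0, 0, 0, 0],
  [0, 0.38, 0, 0, 0, 0],
  [0, 0.38, 0, 0, 0, 0],
  [0, 0.38, 0, 0, 0, 0],
  [0, 0, 0, 0, 0, 0],
  [0, 0, -1, 0, 0, 0],
  [0, 0, -1, 0, 0, 0],
  [0, 0, -1, 0, 0, 0],
])

```text
time_s: 17.18
ee_pos: [0.5856, 0.1027, 0.1515]
tcp_rot: [-0.0, -0.077, 0.997, -0.0]
force: [-0.3, -0.5, 0.2]
width: -0.001
grip_force: 0.0
```

Request:
play_rows([
  [0.015, -0.92, 0, 0, 0, 0],
  [0.015, -0.92, 0, 0, 0, 0],
  [0.015, -0.92, 0, 0, 0, 0],
  [0.015, -0.92, 0, 0, 0, 0],
  [0.015, -0.92, 0, 0, 0, 0],
  [0.015, -0.92, 0, 0, 0, 0],
  [0.015, -0.92, 0, 0, 0, 0],
  [0.015, -0.92, 0, 0, 0, 0],
  [0.015, -0.92, 0, 0, 0, 0],
  [0.015, -0.92, 0, 0, 0, 0],
  [0.015, -0.92, 0, 0, 0, 0],
  [0, 0, 0, 0, 0, 0],
  [0, 0, 0, 0, 0, 0],
])

```text
time_s: 18.8
ee_pos: [0.6206, -0.1474, 0.1506]
tcp_rot: [-0.0, -0.078, 0.997, 0.0]
force: [-0.2, -0.2, 0.5]
width: -0.004
grip_force: 0.0
```

```bash
python3 -c "
from h import *
s=look()
cv2.imwrite('pics/s4.png',cv2.resize(s['image'][150:330,180:400,::-1],None,fx=3,fy=3))"
```

```text
[0.6206, -0.147, 0.1507] tcp x,along (0.061, -0.0986)
px [250. 286.] sz [ 9. 13.] x,along 0.056 0.252
px [314. 284.] sz [12. 27.] x,along -0.066 0.251
px [264. 215.] sz [12. 13.] x,along 0.062 -0.044
px [286. 210.] sz [ 7. 11.] x,along 0.011 -0.07
px [289. 259.] sz [219. 139.] x,along -0.013 0.161
px [191. 205.] sz [20. 46.] x,along 0.255 -0.106
```

View pics/s4.png

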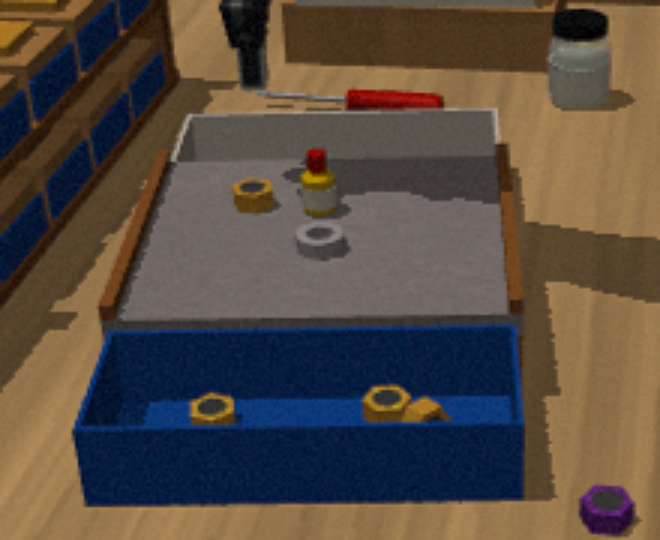

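Side crop: three nuts are in the blue bin, at (213,410), (388,404) and (427,411). The last nut is at (253,195) with the fingers lined up behind it.

Request:
play_rows([
  [0, 0, 1, 0, 0, 0],
  [0, 0, 1, 0, 0, 0],
  [0, 0, 1, 0, 0, 0],
  [0, 0, 0, 0, 0, 0],
  [0, 0.4, 0, 0, 0, 0],
  [0, 0.4, 0, 0, 0, 0],
  [0, 0.4, 0, 0, 0, 0],
  [0, 0.4, 0, 0, 0, 0],
  [0, 0.4, 0, 0, 0, 0],
  [0, 0.4, 0, 0, 0, 0],
  [0, 0.4, 0, 0, 0, 0],
  [0, 0.4, 0, 0, 0, 0],
  [0, 0.4, 0, 0, 0, 0],
  [0, 0.4, 0, 0, 0, 0],
])

```text
time_s: 20.6
ee_pos: [0.6057, -0.0489, 0.0765]
tcp_rot: [0.001, -0.077, 0.997, -0.001]
force: [0.7, -4.5, 5.4]
width: -0.002
grip_force: 3.0
```

```bash
python3 -c "from h import *;look()"
```

```text
[0.6055, -0.0475, 0.0765] tcp x,along (0.0615, 0.002)
px [250. 286.] sz [ 9. 13.] x,along 0.056 0.252
px [315. 284.] sz [12. 28.] x,along -0.067 0.251
px [262. 229.] sz [13. 15.] x,along 0.057 0.028
px [286. 210.] sz [ 6. 11.] x,along 0.011 -0.069
px [289. 259.] sz [219. 139.] x,along -0.013 0.161
px [191. 204.] sz [16. 48.] x,along 0.255 -0.113
```

Request:
play_rows([
  [0, -0.5, 0, 0, 0, 0],
  [0.2, 0, 0, 0, 0, 0],
  [0, 0.4, 0, 0, 0, 0],
  [0, 0.4, 0, 0, 0, 0],
  [0, 0.4, 0, 0, 0, 0],
  [0, 0.4, 0, 0, 0, 0],
  [0, 0.4, 0, 0, 0, 0],
  [0, 0.4, 0, 0, 0, 0],
  [0, 0.4, 0, 0, 0, 0],
  [0, 0.4, 0, 0, 0, 0],
  [0, 0.4, 0, 0, 0, 0],
])

```text
time_s: 22.02
ee_pos: [0.5882, 0.0277, 0.0758]
tcp_rot: [0.0, -0.078, 0.997, -0.0]
force: [-0.1, -0.0, -0.2]
width: 0.004
grip_force: 0.1
```

```bash
python3 -c "from h import *;look()"
```

```text
[0.5879, 0.029, 0.0758] tcp x,along (0.056, 0.0803)
px [250. 286.] sz [ 9. 13.] x,along 0.056 0.252
px [315. 284.] sz [27. 12.] x,along -0.066 0.251
px [258. 247.] sz [14. 16.] x,along 0.058 0.109
px [286. 210.] sz [ 6. 11.] x,along 0.011 -0.069
px [289. 259.] sz [219. 139.] x,along -0.013 0.161
px [191. 205.] sz [17. 47.] x,along 0.256 -0.11
```

Request:
play_rows([
  [0, 0.38, 0, 0, 0, 0],
  [0, 0.38, 0, 0, 0, 0],
  [0, 0.38, 0, 0, 0, 0],
  [0, 0.38, 0, 0, 0, 0],
  [0, 0.38, 0, 0, 0, 0],
  [0, 0.38, 0, 0, 0, 0],
  [0, 0.38, 0, 0, 0, 0],
  [0, 0.38, 0, 0, 0, 0],
  [0, 0, 0, 0, 0, 0],
  [0, 0, -1, 0, 0, 0],
  [0, 0, -1, 0, 0, 0],
  [0, 0, -1, 0, 0, 0],
  [0, 0, -1, 0, 0, 0],
  [0, 0, -1, 0, 0, 0],
  [0, 0, 0, 0, 0, 0],
  [0, 0, 0, 0, 0, 0],
  [0, 0, 0, 0, 0, 0],
])

```text
time_s: 24.2
ee_pos: [0.5756, 0.1019, 0.1992]
tcp_rot: [-0.001, -0.078, 0.997, -0.0]
force: [-0.5, 0.5, -0.7]
width: -0.0
grip_force: 0.0
```

```bash
python3 -c "
from h import *
s=look();t=dict(np.load('side0.npz'))
print('diff bench',(cv2.absdiff(s['image'],t['image']).max(2)>40)[330:,80:320].sum())
cv2.imwrite('pics/s5.png',s['image'][:,:,::-1])"
```

```text
[0.5758, 0.102, 0.1993] tcp x,along (0.0553, 0.1543)
px [250. 286.] sz [ 9. 13.] x,along 0.056 0.252
px [315. 284.] sz [11. 28.] x,along -0.067 0.252
px [286. 210.] sz [ 6. 11.] x,along 0.011 -0.069
px [289. 259.] sz [219. 139.] x,along -0.013 0.161
px [191. 204.] sz [16. 47.] x,along 0.255 -0.115
diff bench 0
```

View pics/s5.png

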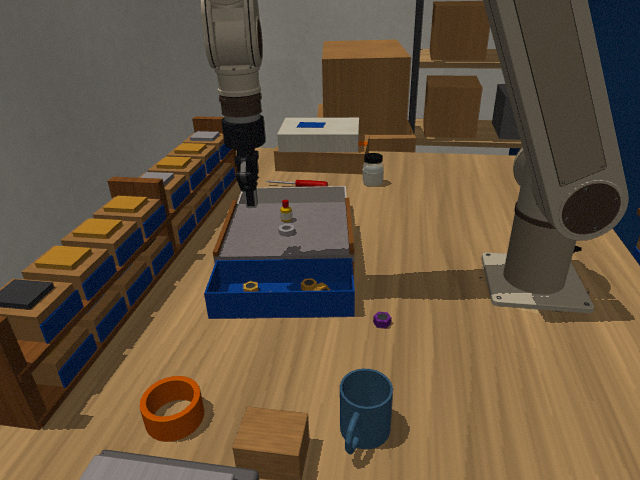

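Side view: the board is clear of nuts and three are visible in the bin, at (250,287), (309,285) and (320,288). The fourth is probably hidden by the front wall, so I clear the arm and check from above.

Request:
play_rows([
  [0, -1, 0, 0, 0, 0],
  [0, -1, 0, 0, 0, 0],
  [0, -1, 0, 0, 0, 0],
  [0, -1, 0, 0, 0, 0],
  [0, -1, 0, 0, 0, 0],
  [0, -1, 0, 0, 0, 0],
  [0, -1, 0, 0, 0, 0],
  [0, -1, 0, 0, 0, 0],
  [0, -1, 0, 0, 0, 0],
  [0, -1, 0, 0, 0, 0],
  [0, -1, 0, 0, 0, 0],
  [0, -1, 0, 0, 0, 0],
  [0, 0, 0, 0, 0, 0],
  [0, 0, 0, 0, 0, 0],
])

```text
time_s: 26.0
ee_pos: [0.6228, -0.1942, 0.2005]
tcp_rot: [-0.0, -0.078, 0.997, 0.0]
force: [-0.6, -0.2, -0.3]
width: 0.001
grip_force: 0.0
```

```bash
python3 -c "
from h import *
s=look('top')
cv2.imwrite('pics/t5.png',cv2.resize(s['image'][140:310,230:450,::-1],None,fx=3.4,fy=3.4,interpolation=cv2.INTER_CUBIC))"
```

```text
[0.6228, -0.1938, 0.2006] tcp x,along (0.056, -0.1452)
px [280. 254.] sz [10.  5.] x,along -0.083 0.187
px [290. 243.] sz [10.  9.] x,along -0.058 0.157
px [271. 217.] sz [10. 10.] x,along 0.017 0.2
px [358. 209.] sz [10.  9.] x,along 0.009 -0.034
px [282. 199.] sz [10.  9.] x,along 0.062 0.164
px [322. 220.] sz [139. 163.] x,along -0.006 0.067
```

View pics/t5.png

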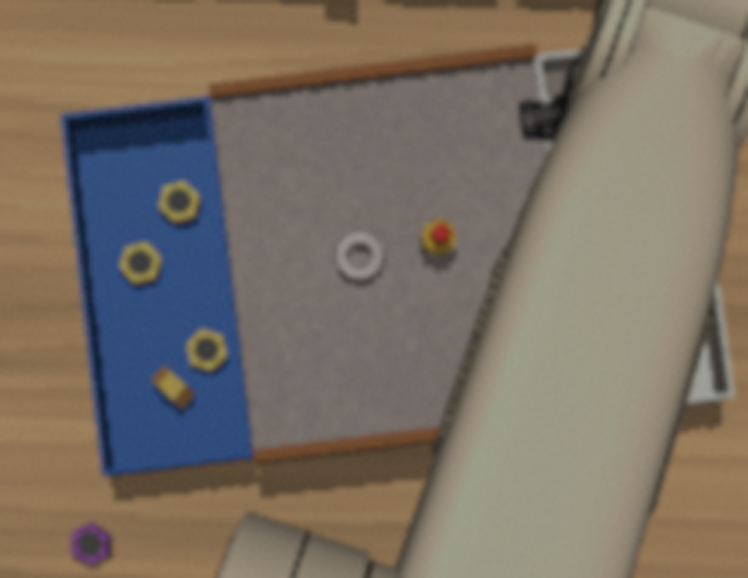

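Top crop: all four nuts are in the blue bin, at (180,202), (140,263), (207,350) and one on edge at (172,387). The bearing (360,258) and oil bottle (439,237) are where they were, and the robot touches nothing.

```bash
python3 -c "
from station import env
print(env.close_job())"
```

```text
the job is handed in; nothing more can be done
None
```

All four brass nuts were pushed along the board into the blue bin at the +y end (one came to rest on its edge). The oil bottle and bearing stayed standing where they were, nothing else I could see had moved, and the job was handed in at about 26 s.

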